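Show the stray long tube, in its carrier, to the barcode reader

ROBOT

A 7-joint arm with a two-finger parallel gripper is mounted at the origin on a cart in front of the work surface, level with it; the furniture and walls round the work are solid. World frame = base frame: x ahead of the robot, y to its left, z up, the work surface at z = 0. Lengths are in m, angles in rad, forces in N, time in s.
With the tool pointing down it reaches from about 0.35 to 0.9 m from the base axis. Payload 8.1 kg.
Tool frame: the origin (TCP) lies on the centre line of the jaws, within the pads' length; the fingertips stand 19 mm ahead of it and the grasp point (between the pads) is the TCP (arm.tip_reach is the distance from the TCP to the fingertips, in m); z points along the fingers, y is the line along which they close (so a half turn about z gives the same grasp; the last joint's range is limited). The gripper opens to 92 mm and grips with 3 to 60 N. Pads are 19 mm wide; open, the fingers measure 130 mm over their backs; the gripper's body (75 mm by 190 mm) begins 47 mm behind the grasp point.
Start: joints at [-1.416, 0.434, 0.025, 1.573, -0.012, 1.134, -0.075], TCP at [0.159, 0.604, 0.246] pointing down, gripper open.
Joint ranges: [-2.62, 2.62], [-0.44, 2.09], [-1.27, 1.32], [0.08, 2.57], [-1.32, 4.46], [0.12, 2], [-2.74, 2.74]. Speed limits (rad/s): [2.22, 2.22, 3.01, 3.01, 3.14, 3.14, 3.14].

INTERFACE

Orientations are given as a rotation vector (axis times angle).
In Python, from cell import arm gives the robot as it stands.
- The arm moves only by the tool arm_command, never from a script. Its argument "targets" is a list that holds one entry, the list of rows, each a list of 6 numbers: the shift along the tool's x, y, z in m, then the turn, a rotation vector about the tool's x, y, z in rad. A call has 1 to 10 rows; each row shifts and turns the commanded pose from where the row before left it, along the tool's axes as they then stand; what a row does not reach is not made up. A row lasts 1/8 s, in which the tool goes at most 62.5 mm and 10.7 degrees, less where a joint would pass 70% of its speed; a pose out of reach is approached as far as the arm can. A call with a gripper value outside its range is refused whole. "jaw" is the finger opening in m, from 0 to 0.0918, set as the call begins (left out, the last holds). The fingers move at their own pace and stop on an object; "newtons" is the grip in N (left out, the last holds). Time passes only in rows, so rows that do not move let the fingers close. It gives the time, the measured TCP pose, the force, the opening and the grip force at its end, in the units of the state.
- arm.observe(): the state, without advancing time (a new reading comes with each control period).
- arm.get_image(name): name is "scene" or "top" or "wrist"; returns a dict with "pixels" (384x512x3 uint8, red, green, blue), "z_map" (384x512 float32, m along the optical axis (not along the pixel's ray), 0 where there is no reading), "fx", "fy", "cx", "cy" (pixels), "xyz" and "rotation" of the camera in the world; the wrist camera has in their place "T_tool_cam" (4x4, takes a point from camera to tool coordinates, whose origin is the TCP and whose axes are the flange's). Camera axes: x right, y down, z forward; pixel columns grow to the right and rows downward; lengths in m; the calibration is good to about 2 mm. The wrist camera is an equidistant fisheye: a pixel r from the principal point sees the ray r / f radians off the axis. A picture is of the moment at which its call begins: read the wrist's pose just before it.
- arm.sign_off(): hands the job in; it is judged then, once.
The state is a dict: "clock": time; "joints": joint angles; "dq": joint speeds; "joint_efforts": joint torques, N m; "position": TCP position; "ee_rot": TCP orientation; "force": force on the tool from outside, world axes, zero at the start; "ft_torque": the same for the moment, N m; "width": opening from 0.0 (shut) to 1.0 (fully open); "gripper_force": force on a finger pad.
Only numpy, scipy, OpenCV 4.12 (cv2) and the standard library are available. Lean on these libraries where they do the work, as an engineer would, in place of code of your own. Each camera call takes 0.05 s, during which the arm holds its last target. There are 200 camera calls.

TASK

The three loose carriers in the wire tray should hold short tubes only, but a long one has strayed in among them and has to be identified in its place: find the carrier that holds the long tube, lift it out of the tray with both its tubes staying in it and kept upright, and show it to the barcode reader. Finish while still holding the carrier still in the air, not resting on or touching anything, upright, with its broad side parallel to the reader's window and the long tube straight in front of the middle of the window, half-way up the tube level with the window's middle, the tube 10 cm away from it. Leave the other carriers and their tubes in the tray, do not knock the reader, and do not disturb the other things on the table.

Things in the scene. Friction and masses are not known exactly. Their poses are not given: they have to be found in the camera images.
- tube_1_mid (a point): the long tube: glass sample tube with the same white ribbed cap, 13 mm thick, 85 mm tall, 13 g, standing with 0.5 mm play in an end place of one of the three carriers (which one and which end differ every time), its top 30 mm above the carrier's rim. Point: on its axis half-way up, 42.5 mm above its foot, so 16 mm higher than the carrier's centre; z = up along the tube.
- tube_2_mid (a point): one of five short tubes, 13 mm thick and 65 mm tall with a white ribbed screw cap, 12 g, standing loose in an end place of a carrier (its top 10 mm above the carrier's rim). The point is on its axis half-way up, 32.5 mm above its foot.
- tube_3_mid (a point): one of five short tubes, 13 mm thick and 65 mm tall with a white ribbed screw cap, 12 g, standing loose in an end place of a carrier (its top 10 mm above the carrier's rim). The point is on its axis half-way up, 32.5 mm above its foot.
- tube_4_mid (a point): one of five short tubes, 13 mm thick and 65 mm tall with a white ribbed screw cap, 12 g, standing loose in an end place of a carrier (its top 10 mm above the carrier's rim). The point is on its axis half-way up, 32.5 mm above its foot.
- tube_5_mid (a point): one of five short tubes, 13 mm thick and 65 mm tall with a white ribbed screw cap, 12 g, standing loose in an end place of a carrier (its top 10 mm above the carrier's rim). The point is on its axis half-way up, 32.5 mm above its foot.
- tube_6_mid (a point): one of five short tubes, 13 mm thick and 65 mm tall with a white ribbed screw cap, 12 g, standing loose in an end place of a carrier (its top 10 mm above the carrier's rim). The point is on its axis half-way up, 32.5 mm above its foot.
- carrier_1_mid (a point): loose grey-brown five-place tube carrier, 19 thick x 108 long x 57 mm tall, 42 g, flat broad sides, standing upright across the tray; a tube in each end place (41 mm from the middle along y, tube foot 2 mm above the carrier's underside), three empty places between. Point: its centre, 28.5 mm above its underside; axes x = thickness, y = length, z = up.
- carrier_2_mid (a point): loose grey-brown five-place tube carrier, 19 thick x 108 long x 57 mm tall, 42 g, flat broad sides, standing upright across the tray; a tube in each end place (41 mm from the middle along y, tube foot 2 mm above the carrier's underside), three empty places between. Point: its centre, 28.5 mm above its underside; axes x = thickness, y = length, z = up.
- carrier_3_mid (a point): loose grey-brown five-place tube carrier, 19 thick x 108 long x 57 mm tall, 42 g, flat broad sides, standing upright across the tray; a tube in each end place (41 mm from the middle along y, tube foot 2 mm above the carrier's underside), three empty places between. Point: its centre, 28.5 mm above its underside; axes x = thickness, y = length, z = up.
- tray: fixed steel wire tray, 276 x 133 mm, on short feet, partly over a low flat plate; the carriers stand across it with 3 mm play at each end and 35 mm or more free between them; two empty ones are parked at its +x end. Origin: middle of its underside, 18.5 mm above the table; x = length (wire bail at the -x end), z = up. Floor 6 mm, side walls (y = +-56 to 62 mm) 30 mm above its underside.
- window (a point): middle of the dark window (60 x 30 mm) of the fixed barcode reader, 160 mm above the table; the head is 60 mm deep, 78 mm wide, 46 mm tall (top 183 mm above the table), on a post with a round 96 mm foot. Axes: -x points straight out of the window to where things are shown, y = along the window, z = up.
- bottle_small: reagent bottle with orange cap, 40 x 40 x 85 mm, standing loose; origin under its middle
- bottle_large: reagent bottle with white cap, 52 x 52 x 110 mm, standing loose; origin under its middle
- timer: small lab timer lying on its back, 66 x 66 x 20 mm, loose; origin under its middle
- marker: marker pen, 17 x 135 x 16 mm, lying loose; origin under its middle, length along y
- flat_rack: red fifty-hole rack, 121 x 214 x 49 mm, loose; origin under its middle
- reader: the barcode reader on its round foot (see its window); fixed. Origin: under the middle of its foot; the window's middle lies 23.5 mm to its -x and 160 mm up

How it is judged:
On the way:
1. the carrier with the long tube is lifted clear of the tray, the tube still in it (((distance between tube_1_mid and carrier_1_mid below 0.048 m and height (world z) of carrier_1_mid above 0.1 m and contact force between carrier_1 and tray below 0.1 N) or (distance between tube_1_mid and carrier_2_mid below 0.048 m and height (world z) of carrier_2_mid above 0.1 m and contact force between carrier_2 and tray below 0.1 N) or (distance between tube_1_mid and carrier_3_mid below 0.048 m and height (world z) of carrier_3_mid above 0.1 m and contact force between carrier_3 and tray below 0.1 N))), for 0.2 s.
At the end, for the whole second after the job is handed in: Fingers hold the long tube's carrier, still and off the tray, upright within 0.15 rad, parallel to the window within 0.2 rad; the tube's mid-point 80 to 120 mm out from the window, within 15 mm of its middle sideways and in height; short tubes in carriers, other carriers not moved 20 mm (((distance between tube_1_mid and carrier_1_mid below 0.048 m and contact force between the fingers and carrier_1 above 1 N and angle between carrier_1_mid's own z axis and vertical below 0.15 rad and angle between the y axis of carrier_1_mid and the y axis of window, either way round below 0.2 rad and linear speed of carrier_1 below 0.02 m/s and height (world z) of carrier_1_mid above 0.12 m and contact force between carrier_1 and tray below 0.1 N) or (distance between tube_1_mid and carrier_2_mid below 0.048 m and contact force between the fingers and carrier_2 above 1 N and angle between carrier_2_mid's own z axis and vertical below 0.15 rad and angle between the y axis of carrier_2_mid and the y axis of window, either way round below 0.2 rad and linear speed of carrier_2 below 0.02 m/s and height (world z) of carrier_2_mid above 0.12 m and contact force between carrier_2 and tray below 0.1 N) or (distance between tube_1_mid and carrier_3_mid below 0.048 m and contact force between the fingers and carrier_3 above 1 N and angle between carrier_3_mid's own z axis and vertical below 0.15 rad and angle between the y axis of carrier_3_mid and the y axis of window, either way round below 0.2 rad and linear speed of carrier_3 below 0.02 m/s and height (world z) of carrier_3_mid above 0.12 m and contact force between carrier_3 and tray below 0.1 N)) and x of tube_1_mid in the frame of window between -0.12 and -0.08 m and y of tube_1_mid in the frame of window between -0.015 and 0.015 m and z of tube_1_mid in the frame of window between -0.015 and 0.015 m and contact force between reader and anything else below 0.5 N and (distance between tube_2_mid and carrier_1_mid below 0.048 m or distance between tube_2_mid and carrier_2_mid below 0.048 m or distance between tube_2_mid and carrier_3_mid below 0.048 m) and (distance between tube_3_mid and carrier_1_mid below 0.048 m or distance between tube_3_mid and carrier_2_mid below 0.048 m or distance between tube_3_mid and carrier_3_mid below 0.048 m) and (distance between tube_4_mid and carrier_1_mid below 0.048 m or distance between tube_4_mid and carrier_2_mid below 0.048 m or distance between tube_4_mid and carrier_3_mid below 0.048 m) and (distance between tube_5_mid and carrier_1_mid below 0.048 m or distance between tube_5_mid and carrier_2_mid below 0.048 m or distance between tube_5_mid and carrier_3_mid below 0.048 m) and (distance between tube_6_mid and carrier_1_mid below 0.048 m or distance between tube_6_mid and carrier_2_mid below 0.048 m or distance between tube_6_mid and carrier_3_mid below 0.048 m) and (distance between tube_1_mid and carrier_1_mid below 0.048 m or distance of carrier_1_mid from where it was at the start of the episode below 0.02 m) and (distance between tube_1_mid and carrier_2_mid below 0.048 m or distance of carrier_2_mid from where it was at the start of the episode below 0.02 m) and (distance between tube_1_mid and carrier_3_mid below 0.048 m or distance of carrier_3_mid from where it was at the start of the episode below 0.02 m)); the arm keeps its last pose, push and grip.
It fails at once if a carrier without the long tube is moved by more than 20 mm ((not (distance between tube_1_mid and carrier_1_mid below 0.048 m) and distance of carrier_1_mid from where it was at the start of the episode above 0.02 m) or (not (distance between tube_1_mid and carrier_2_mid below 0.048 m) and distance of carrier_2_mid from where it was at the start of the episode above 0.02 m) or (not (distance between tube_1_mid and carrier_3_mid below 0.048 m) and distance of carrier_3_mid from where it was at the start of the episode above 0.02 m)).
It fails at once if the long tube leaves its carrier (distance between tube_1_mid and carrier_1_mid above 0.055 m and distance between tube_1_mid and carrier_2_mid above 0.055 m and distance between tube_1_mid and carrier_3_mid above 0.055 m).
It fails at once if the long tube is tipped by more than 0.4 rad (angle between tube_1_mid's own z axis and vertical above 0.4 rad).
It fails at once if the reader is knocked (over 4 N) (contact force between reader and anything else above 4 N).
It fails at once if a bystander is moved by more than 25 mm (distance of any of bottle_small, bottle_large, timer, marker, flat_rack from where it was at the start of the episode above 0.025 m).
It also fails if it takes over 34 s, if anything falls off the work surface, if the arm or the gripper's body presses on something with over 40 N, if the wrist force passes 120 N, or if a joint passes its speed limit or range.

## Working session

There is one attempt and no reset: what is moved stays moved. The work goes in short steps, Python scripts to look and compute and a tool call to move; the robot and the scene stay as the last step left them, time stands still between calls to the robot, and variables do not carry over. Pictures are saved under pics/ and viewed, at most 10 in all, crops included, and the job is handed in when it is done.

Besides the shell and the picture viewer there is one more tool, called as name(argument=value, ...) on one line, values as JSON. arm_command: Moves the arm, as the interface text tells. Its arguments: {"type":"object","properties":{"targets":{"type":"array","items":{"type":"array","items":{"type":"array","items":{"type":"number"}}}},"jaw":{"type":"number"},"newtons":{"type":"number"}},"required":["targets"]}

```bash
mkdir -p pics; cat > h.py <<'E'
import numpy as np,cv2
from scipy.spatial.transform import Rotation as R
from cell import arm
def rot(r):
    r=np.array(r,float)
    return r if r.shape==(3,3) else (R.from_rotvec(r).as_matrix() if r.size==3 else R.from_quat(r).as_matrix())
def cloud(im):
    z=im["z_map"];v,u=np.mgrid[:z.shape[0],:z.shape[1]]
    p=np.stack([(u-im["cx"])/im["fx"]*z,(v-im["cy"])/im["fy"]*z,z],-1)
    return p@rot(im["rotation"]).T+np.array(im["xyz"])
E
python3 - <<'E'
from h import *
import pickle
print(arm.observe())
for n in ("scene","top"):
    im=arm.get_image(n);pickle.dump(im,open(n+".pkl","wb"))
    print(n,im["xyz"],im["rotation"],im["fx"],im["cx"],im["cy"])
    cv2.imwrite(f"pics/{n}.png",cv2.resize(im["pixels"][...,::-1],(800,600),interpolation=cv2.INTER_CUBIC))
E
```

```text
{'clock': 0.0, 'joints': array([-1.41560354,  0.43523121,  0.0249883 ,  1.57409972, -0.01157899,
        1.13397201, -0.07510122]), 'dq': array([-0.00050951, -0.0015111 , -0.00048627,  0.00086283, -0.00020423,
       -0.00031116, -0.00040919]), 'joint_efforts': array([-9.94705510e-05, -6.67853880e+01,  9.85044390e-01, -3.14459217e+01,
       -6.04538270e-02,  4.28435532e-02,  1.57441827e-04]), 'position': array([0.15928828, 0.60387038, 0.244939  ]), 'ee_rot': array([-4.03933622e-01, -3.11548147e+00,  2.45883921e-03]), 'force': array([0.32167246, 1.24737087, 1.01359817]), 'ft_torque': array([ 0.03017439, -0.00931536,  0.02218624]), 'gripper_force': 0.0, 'width': 1.0017165344540735}
scene [-0.31180523 -0.42742842  1.23643675] [-2.15990769  1.07359045 -0.43062738] 495.8272983413952 249.6694279750467 191.06373475930346
top [0.30430514 0.24373293 1.4295388 ] [-2.08269579  2.14649389 -0.19439909] 459.83532634294045 253.79317053504278 193.27363585365634
```

View pics/scene.png

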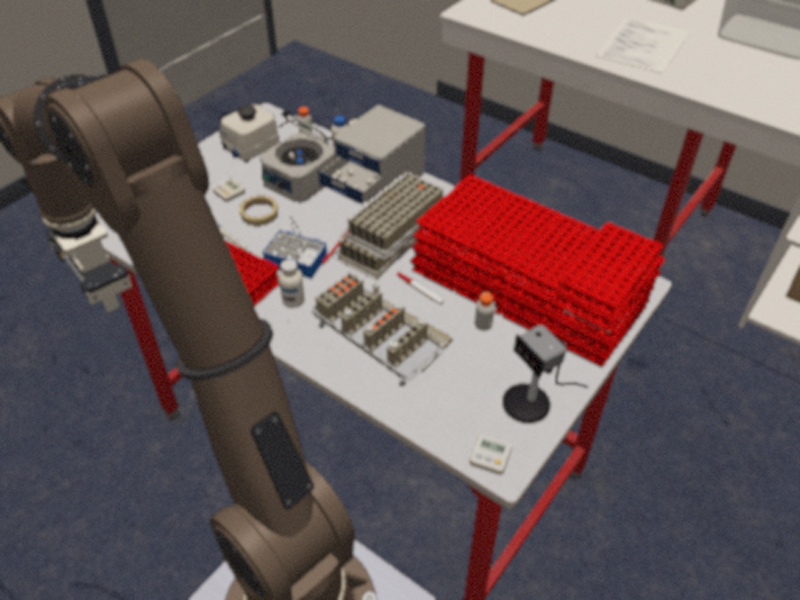

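View pics/top.png

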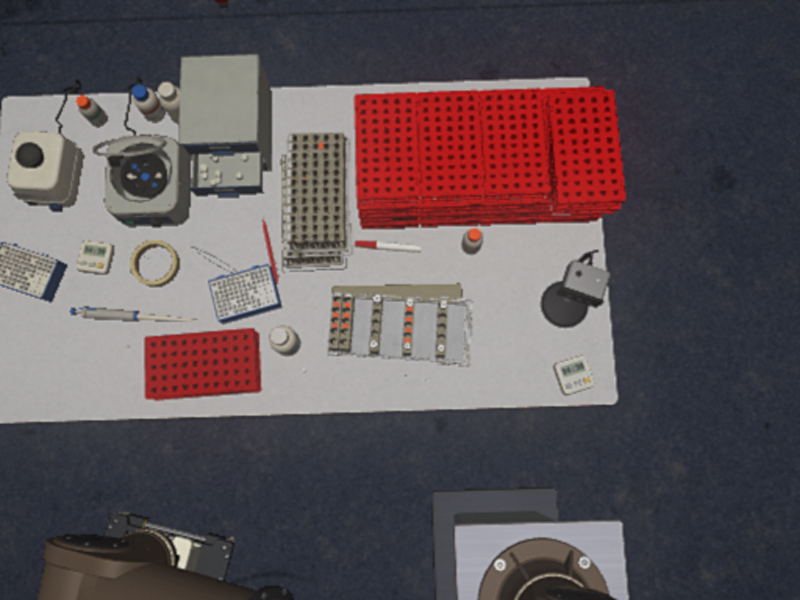

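The three loose carriers sit at top-view pixels x≈375, 408 and 441 (y≈298–345), the parked pair at x≈340, and the reader head at (585,283). Next I'll measure cap heights and the reader from depth.

```bash
python3 - <<'E'
from h import *
import pickle
im=pickle.load(open("top.pkl","rb"));P=cloud(im)
s=512/800
c=im["pixels"][175:245,200:320,::-1]
h=P[...,2]
def box(u,v,a=6):
    q=P[v-a:v+a+1,u-a:u+a+1].reshape(-1,3);return q
for n,(u,v) in dict(a_far=(376,299),a_near=(374,345),b_far=(409,301),b_near=(407,345),c_far=(442,301),c_near=(441,346)).items():
    q=box(int(u*s),int(v*s));m=np.percentile(q[:,2],97);t=q[q[:,2]>m-.006];print(n,t.mean(0).round(4),m.round(4))
# table height
print("table",np.median(P[250:260,300:340,2]), P[255,320])
rd=P[150:190,350:400].reshape(-1,3);rd=rd[(rd[:,2]>.17)&(rd[:,2]<.2)];print("reader top",len(rd),rd.mean(0),cv2.minAreaRect((rd[:,:2]*1000).astype(np.float32)))
ft=P[170:215,340:385].reshape(-1,3);ft=ft[(ft[:,2]>.006)&(ft[:,2]<.04)];print("foot",cv2.minAreaRect((ft[:,:2]*1000).astype(np.float32)))
for n,(u,v) in dict(sb=(473,238),lb=(284,338),timer=(574,375),mk=(390,246)).items():
    print(n,P[int(v*s),int(u*s)].round(3))
a=cv2.resize(im["pixels"][165:245,200:320,::-1],(792,528),interpolation=cv2.INTER_CUBIC)
im2=pickle.load(open("scene.pkl","rb"))
b=cv2.resize(im2["pixels"][170:250,190:300,::-1],(792,576),interpolation=cv2.INTER_CUBIC)
cv2.imwrite("pics/ct.png",a);cv2.imwrite("pics/cs.png",b)
E
```

```text
a_far [0.5712 0.2915 0.1115] 0.1137
a_near [0.4672 0.2945 0.25  ] 0.0954
b_far [0.5345 0.2325 0.25  ] 0.0943
b_near [0.4839 0.2383 0.0925] 0.0934
c_far [0.5389 0.1726 0.2019] 0.0921
c_near [0.4793 0.1747 0.09  ] 0.0919
table 0.0007536360929707442 [ 3.85005611e-01  5.64824167e-02 -1.51120182e-04]
reader top 548 [ 0.57873199 -0.0804943   0.18076105] ((577.1591796875, -82.33792877197266), (75.44010925292969, 63.200584411621094), 68.58247375488281)
foot ((574.8502197265625, -72.4337158203125), (112.28588104248047, 137.71630859375), 86.22136688232422)
sb [0.69  0.105 0.089]
lb [0.503 0.467 0.109]
timer [ 0.425 -0.087  0.018]
mk [0.7   0.267 0.016]
```

View pics/ct.png

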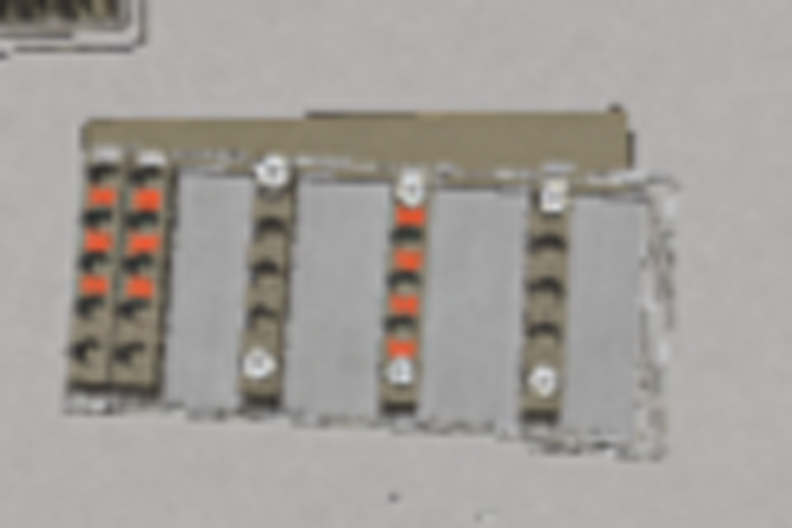

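View pics/cs.png

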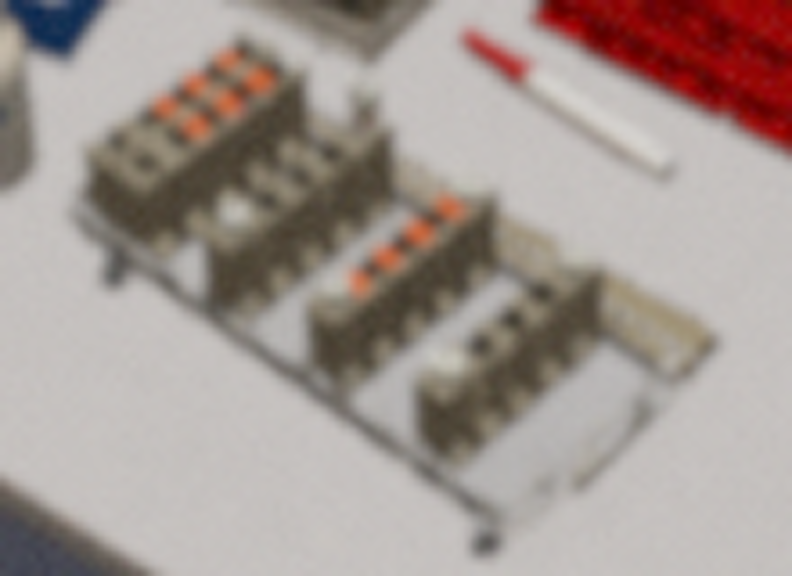

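The long tube is in the carrier at largest y, at its far end: its cap top is at z≈0.113, the others ≈0.092. Next I need the exact carrier pose and the reader's orientation.

```bash
python3 - <<'E'
from h import *
import pickle
im=pickle.load(open("top.pkl","rb"));Rm=rot(im["rotation"]);C=np.array(im["xyz"])
def ray(u,v,z):
    d=Rm@np.array([(u-im["cx"])/im["fx"],(v-im["cy"])/im["fy"],1]);return C+d*(z-C[2])/d[2]
X={}
for n,(a,b,z) in dict(a_far=(271,171,.1115),a_near=(258,363,.0915),b_far=(411,188,.0915),b_near=(400,371,.0915),c_far=(553,195,.0915),c_near=(543,380,.0915)).items():
    X[n]=ray(200+(a+.5)/6.6-.5,165+(b+.5)/6.6-.5,z);print(n,X[n].round(4))
for k in "abc":
    d=X[k+"_far"]-X[k+"_near"];print(k,"mid",((X[k+"_far"]+X[k+"_near"])/2)[:2].round(4),"len",np.hypot(*d[:2]).round(4),"yaw",np.degrees(np.arctan2(d[1],d[0])).round(2))
# a rim cloud
P=cloud(im)
q=P[185:230,234:248].reshape(-1,3);q=q[(abs(q[:,2]-.0815)<.006)]
print("rim a",q.mean(0),cv2.minAreaRect((q[:,:2]*1000).astype(np.float32)),cv2.fitLine((q[:,:2]*1000).astype(np.float32),cv2.DIST_HUBER,0,.01,.01).ravel())
# reader
from collections import Counter
top=P.reshape(-1,3);m=(abs(top[:,2]-.183)<.006)&(abs(top[:,0]-.58)<.1)&(abs(top[:,1]+.08)<.1)
msk=np.uint8(m.reshape(P.shape[:2]))*255;msk=cv2.morphologyEx(msk,cv2.MORPH_OPEN,np.ones((5,5)))
q=P[msk>0];print("head top",len(q),cv2.minAreaRect((q[:,:2]*1000).astype(np.float32)),q.mean(0))
im2=pickle.load(open("scene.pkl","rb"));S=cloud(im2);g=S.reshape(-1,3)
m=(g[:,2]>.14)&(g[:,2]<.178)&(abs(g[:,0]-.58)<.09)&(abs(g[:,1]+.08)<.09);g=g[m]
# normals via pixel gradients
m3=m.reshape(S.shape[:2]);nx=np.roll(S,-2,1)-np.roll(S,2,1);ny=np.roll(S,-2,0)-np.roll(S,2,0);N=np.cross(nx,ny);N/=np.linalg.norm(N,axis=-1,keepdims=True)+1e-9
n=N[m3];v=abs(n[:,2])<.35;az=np.degrees(np.arctan2(n[v,1],n[v,0]))
print(sorted(Counter((np.round(az/10)*10).astype(int)).items()))
for u in ((0,),):
    Z=P[...,2];f=(Z>.004)&(Z<.03)&(abs(P[...,0]-.57)<.09)&(abs(P[...,1]+.06)<.1)
    q=P[f];print("foot",len(q),q.mean(0),cv2.minEnclosingCircle((q[:,:2]*1000).astype(np.float32)))
cv2.imwrite("pics/rd.png",np.hstack([cv2.resize(im2["pixels"][200:280,315:375,::-1],(390,520),interpolation=cv2.INTER_CUBIC),cv2.resize(im["pixels"][155:215,340:400,::-1],(400,520),interpolation=cv2.INTER_CUBIC)]))
E
```

```text
a_far [0.5728 0.2922 0.1115]
a_near [0.49   0.3007 0.0915]
b_far [0.5671 0.2302 0.0915]
b_near [0.4845 0.2378 0.0915]
c_far [0.5619 0.1666 0.0915]
c_near [0.4785 0.1745 0.0915]
a mid [0.5314 0.2965] len 0.0832 yaw -5.89
b mid [0.5258 0.234 ] len 0.083 yaw -5.22
c mid [0.5202 0.1706] len 0.0837 yaw -5.4
rim a [0.52588122 0.29749894 0.08171236] ((530.0927124023438, 297.2514343261719), (18.06930923461914, 104.90290832519531), 84.09793090820312) [ 9.9742383e-01 -7.1733475e-02  5.2382056e+02  2.9733536e+02]
head top 385 ((576.0360107421875, -85.6681900024414), (64.7501449584961, 61.3758430480957), 68.24976348876953) [ 0.57422869 -0.08676561  0.18155029]
[(np.int64(-60), 8), (np.int64(-50), 7), (np.int64(-40), 10), (np.int64(-30), 24), (np.int64(-20), 50), (np.int64(-10), 23), (np.int64(0), 8), (np.int64(10), 4), (np.int64(20), 3), (np.int64(40), 3), (np.int64(50), 6), (np.int64(60), 19), (np.int64(70), 22), (np.int64(80), 31), (np.int64(90), 1), (np.int64(100), 3), (np.int64(110), 8), (np.int64(120), 1)]
foot 768 [ 0.56061981 -0.06339082  0.01130113] ((571.0652465820312, -64.43083190917969), 129.12771606445312)
```

View pics/rd.png

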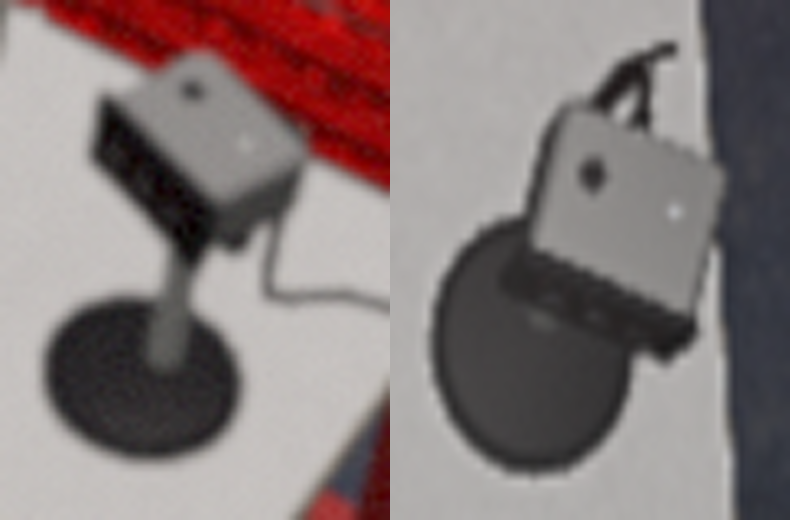

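The dark window is the lower-left side of the head in the top view, facing toward the robot and +y. The top's front edge runs from (530,243) to (695,318) in the crop, and the foot ellipse is centred at about (532,341).

```bash
python3 - <<'E'
from h import *
import pickle
im=pickle.load(open("top.pkl","rb"));Rm=rot(im["rotation"]);C=np.array(im["xyz"])
def ray(x,y,z):
    u=340+(x-390+.5)*60/400-.5;v=155+(y+.5)*60/520-.5
    d=Rm@np.array([(u-im["cx"])/im["fx"],(v-im["cy"])/im["fy"],1]);return (C+d*(z-C[2])/d[2])[:2]
c=[ray(*p,.183) for p in ((530,243),(695,318),(725,180),(570,105))]
print(np.round(c,4));e=c[1]-c[0];f=c[2]-c[3];l=c[0]-c[3];r=c[1]-c[2]
for k in (e,f,l,r):print(np.hypot(*k).round(4),np.degrees(np.arctan2(k[1],k[0])).round(1))
foot=ray(532,341,.008);print("foot",foot,ray(435,341,.008),ray(630,341,.008),ray(532,213,.008),ray(532,470,.008))
o=(l+r)/np.linalg.norm(l+r);o2=np.array([e[1],-e[0]])/np.hypot(*e);print("out",o,o2)
print("front edge mid",(c[0]+c[1])/2,"centre",np.mean(c,0),"window from foot",foot+.0235*o2,"centre->",np.mean(c,0)+.03*o2)
s=arm.observe();print(rot(s["ee_rot"]).round(4))
w=arm.get_image("wrist");print(w["T_tool_cam"],w["fx"],w["cx"],w["cy"])
E
```

```text
[[ 0.57   -0.0428]
 [ 0.5435 -0.1089]
 [ 0.588  -0.1251]
 [ 0.6148 -0.0627]]
0.0713 -111.8
0.0678 -113.2
0.049 156.0
0.0474 160.0
foot [ 0.57097593 -0.0812598 ] [ 0.57240988 -0.03572011] [ 0.56952846 -0.12722909] [ 0.61843025 -0.08475503] [ 0.52374992 -0.07778138]
out [-0.92688231  0.37535208] [-0.92816332  0.37217314]
front edge mid [ 0.55672669 -0.07583447] centre [ 0.57905815 -0.08487787] window from foot [ 0.54916409 -0.07251373] centre-> [ 0.55121325 -0.07371267]
[[-9.669e-01  2.550e-01 -2.000e-04]
 [ 2.550e-01  9.669e-01 -1.400e-03]
 [-1.000e-04 -1.400e-03 -1.000e+00]]
[[ 9.91795268e-04 -9.63283402e-01 -2.68484829e-01  7.34892915e-02]
 [ 9.99999374e-01  8.16374002e-04  7.65015745e-04 -5.66185293e-04]
 [-5.17742935e-04 -2.68485420e-01  9.63283609e-01 -1.38968562e-01]
 [ 0.00000000e+00  0.00000000e+00  0.00000000e+00  1.00000000e+00]] 297.3186396354542 257.17434509265485 193.82008435905925
```

arm_command(targets=[[[0, 0, 0, 0, 0, -0.159], [-0.028, -0.019, 0, 0, 0, 0], [-0.028, -0.019, 0, 0, 0, 0], [-0.028, -0.019, 0, 0, 0, 0], [-0.028, -0.019, 0, 0, 0, 0], [-0.028, -0.019, 0, 0, 0, 0], [-0.028, -0.019, 0, 0, 0, 0], [-0.028, -0.019, 0, 0, 0, 0], [-0.028, -0.019, 0, 0, 0, 0], [-0.028, -0.019, 0, 0, 0, 0]]], jaw=0.035)

```text
clock: 1.4
position: [0.3939, 0.4084, 0.2455]
ee_rot: [-0.155, -3.138, 0.001]
force: [0.3, -0.1, -0.1]
width: 0.38
gripper_force: 0.0
```

arm_command(targets=[[[-0.028, -0.019, 0.005, 0, 0, 0], [-0.028, -0.019, 0.005, 0, 0, 0], [-0.028, -0.019, 0.005, 0, 0, 0], [-0.028, -0.019, 0.005, 0, 0, 0], [-0.028, -0.019, 0.005, 0, 0, 0], [0, 0, 0, 0, 0, 0], [0, 0, 0, 0, 0, 0]]])

```text
clock: 2.28
position: [0.5227, 0.3014, 0.2205]
ee_rot: [-0.155, -3.137, -0.0]
force: [-0.2, 1.2, 0.4]
width: 0.38
gripper_force: 0.0
```

```bash
python3 - <<'E'
from h import *
import pickle
s=arm.observe();w=arm.get_image("wrist");pickle.dump((s,w),open("w1.pkl","wb"))
T=np.eye(4);T[:3,:3]=rot(s["ee_rot"]);T[:3,3]=s["position"];T=T@w["T_tool_cam"]
print(s["position"],T[:3,:3].round(3))
for p in ((.5728,.2922,.1115),(.49,.3007,.0915),(.5314,.2965,.0815)):
    c=T[:3,:3].T@(np.array(p)-T[:3,3]);th=np.arctan2(np.hypot(*c[:2]),c[2]);d=c[:2]/np.hypot(*c[:2])*th*w["fx"];print(p,d+[w["cx"],w["cy"]])
cv2.imwrite("pics/w1.png",cv2.resize(w["pixels"][...,::-1],(800,600),interpolation=cv2.INTER_CUBIC))
E
```

```text
[0.5226698  0.30140733 0.22053208] [[ 0.098  0.959  0.267]
 [ 0.995 -0.094 -0.025]
 [ 0.001  0.268 -0.963]]
(0.5728, 0.2922, 0.1115) [252.72485023 251.26476046]
(0.49, 0.3007, 0.0915) [253.04311274 158.34989205]
(0.5314, 0.2965, 0.0815) [253.1655777  199.08547765]
```

View pics/w1.png

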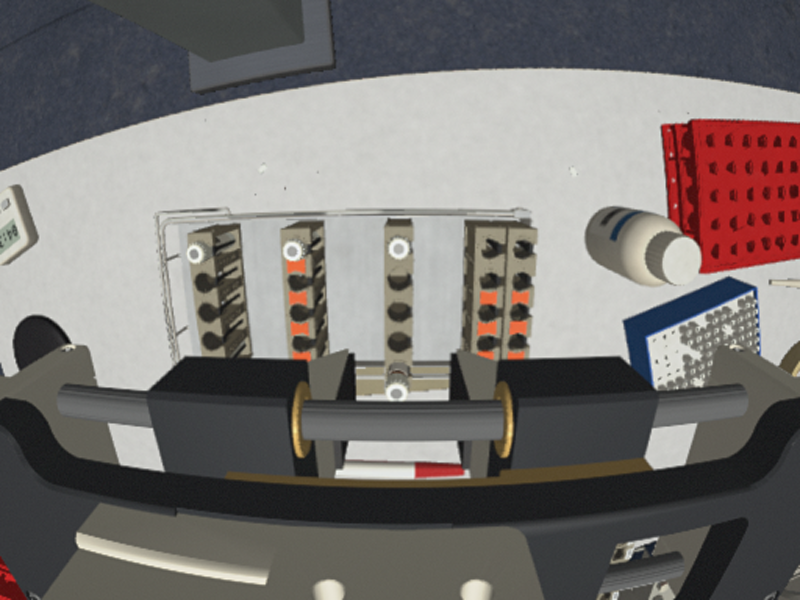

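Near cap at (398,247) and long-tube cap at (397,391): within about 1.5 mm of the estimate, offset toward +y. Correcting for that and descending.

arm_command(targets=[[[-0.009, -0.0025, 0.02, 0, 0, 0], [0, 0, 0.025, 0, 0, 0], [0, 0, 0.025, 0, 0, 0], [0, 0, 0.02, 0, 0, 0], [0, 0, 0.015, 0, 0, 0], [0, 0, 0, 0, 0, 0], [0, 0, 0, 0, 0, 0]]])

```text
clock: 3.2
position: [0.5323, 0.2978, 0.1162]
ee_rot: [0.155, 3.137, 0.001]
force: [0.2, 0.0, -0.1]
width: 0.383
gripper_force: 0.0
```

arm_command(targets=[[[0, 0, 0.01, 0, 0, 0], [0, 0, 0.01, 0, 0, 0], [0, 0, 0.01, 0, 0, 0], [0, 0, 0.01, 0, 0, 0], [0, 0, 0, 0, 0, 0], [0, 0, 0, 0, 0, 0]]])

```text
clock: 3.95
position: [0.5321, 0.2976, 0.0758]
ee_rot: [0.155, 3.138, 0.0]
force: [0.7, 0.5, 0.8]
width: 0.382
gripper_force: 0.0
```

Free of contact. I'll close, then lift gently.

arm_command(targets=[[[0, 0, 0, 0, 0, 0], [0, 0, 0, 0, 0, 0], [0, 0, 0, 0, 0, 0], [0, 0, 0, 0, 0, 0], [0, 0, 0, 0, 0, 0], [0, 0, 0, 0, 0, 0]]], jaw=0.01, newtons=25)

```text
clock: 4.7
position: [0.5321, 0.2977, 0.076]
ee_rot: [0.155, 3.137, 0.001]
force: [-0.8, 0.1, 5.0]
width: 0.193
gripper_force: 25.0
```

arm_command(targets=[[[0, 0, -0.005, 0, 0, 0], [0, 0, -0.01, 0, 0, 0], [0, 0, -0.015, 0, 0, 0], [0, 0, -0.015, 0, 0, 0], [0, 0, -0.015, 0, 0, 0], [0, 0, -0.015, 0, 0, 0], [0, 0, -0.015, 0, 0, 0], [0, 0, -0.01, 0, 0, 0], [0, 0, 0, 0, 0, 0], [0, 0, 0, 0, 0, 0]]])

```text
clock: 5.95
position: [0.5316, 0.2974, 0.1752]
ee_rot: [-0.155, -3.137, 0.001]
force: [0.4, -0.5, -0.2]
width: 0.193
gripper_force: 25.0
```

arm_command(targets=[[[0, 0, 0, 0, 0, 0.06], [0, 0, 0, 0, 0, 0.12], [0, 0, 0, 0, 0, 0.13], [0, 0, 0, 0, 0, 0.13], [0, 0, 0, 0, 0, 0.13], [0, 0, 0, 0, 0, 0.13], [0, 0, 0, 0, 0, 0.13], [0, 0, 0, 0, 0, 0.13], [0, 0, 0, 0, 0, 0.13], [0, 0, 0, 0, 0, 0.13]]])

```text
clock: 7.2
position: [0.5315, 0.2974, 0.1749]
ee_rot: [-1.93, -2.479, 0.002]
force: [0.1, -0.2, -0.9]
width: 0.189
gripper_force: 25.0
```

arm_command(targets=[[[0, 0, 0, 0, 0, 0.13], [0, 0, 0, 0, 0, 0.13], [0, 0, 0, 0, 0, 0.13], [0, 0, 0, 0, 0, 0.12], [0, 0, 0, 0, 0, 0.09], [0, 0, 0, 0, 0, 0.033], [0, 0, 0, 0, 0, 0], [0, 0, 0, 0, 0, 0]]])

```text
clock: 8.2
position: [0.5319, 0.2975, 0.1756]
ee_rot: [2.601, 1.762, -0.0]
force: [0.3, 0.2, -0.7]
width: 0.19
gripper_force: 25.0
```

arm_command(targets=[[[-0.008, 0, 0, 0, 0, 0], [-0.018, 0.002, 0, 0, 0, 0], [-0.025, 0.004, 0, 0, 0, 0], [-0.025, 0.005, 0, 0, 0, 0], [-0.025, 0.005, 0, 0, 0, 0], [-0.025, 0.005, 0, 0, 0, 0], [-0.025, 0.005, 0, 0, 0, 0], [-0.025, 0.005, 0, 0, 0, 0], [-0.025, 0.005, 0, 0, 0, 0], [-0.025, 0.005, 0, 0, 0, 0]]])

```text
clock: 9.45
position: [0.4855, 0.0709, 0.1758]
ee_rot: [-2.602, -1.76, -0.0]
force: [0.3, 0.7, -0.9]
width: 0.19
gripper_force: 25.0
```

arm_command(targets=[[[-0.022, 0.004, -0.001, 0, 0, 0], [-0.018, 0.003, 0, 0, 0, 0], [-0.015, 0.003, 0.003, 0, 0, 0], [-0.01, 0.002, 0.003, 0, 0, 0], [-0.006, 0.001, 0.003, 0, 0, 0], [0, 0, 0, 0, 0, 0], [0, 0, 0, 0, 0, 0]]])

```text
clock: 10.32
position: [0.4717, 0.0023, 0.1677]
ee_rot: [-2.601, -1.761, -0.0]
force: [-0.0, -0.0, -0.5]
width: 0.191
gripper_force: 25.0
```

```bash
python3 - <<'E'
from h import *
import pickle
s=arm.observe();w=arm.get_image("wrist");t=arm.get_image("top");sc=arm.get_image("scene");pickle.dump((s,w,t,sc),open("w2.pkl","wb"))
print(s["position"],rot(s["ee_rot"]).round(3))
cv2.imwrite("pics/w2.png",cv2.resize(w["pixels"][...,::-1],(800,600),interpolation=cv2.INTER_CUBIC))
cv2.imwrite("pics/s2.png",np.hstack([cv2.resize(sc["pixels"][190:270,270:370,::-1],(600,480),interpolation=cv2.INTER_CUBIC)]))
E
```

```text
[0.47172654 0.00234535 0.16766568] [[ 0.371  0.929 -0.   ]
 [ 0.929 -0.371  0.   ]
 [ 0.    -0.    -1.   ]]
```

View pics/w2.png

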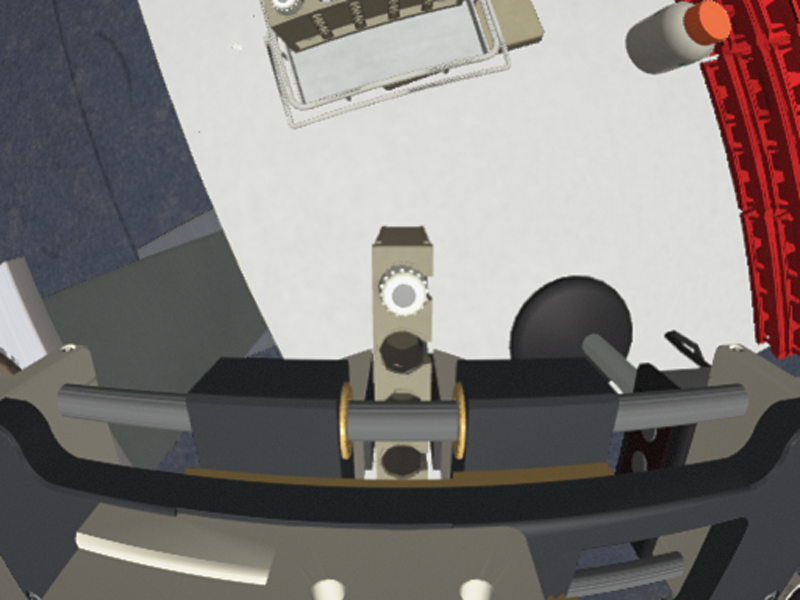

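View pics/s2.png

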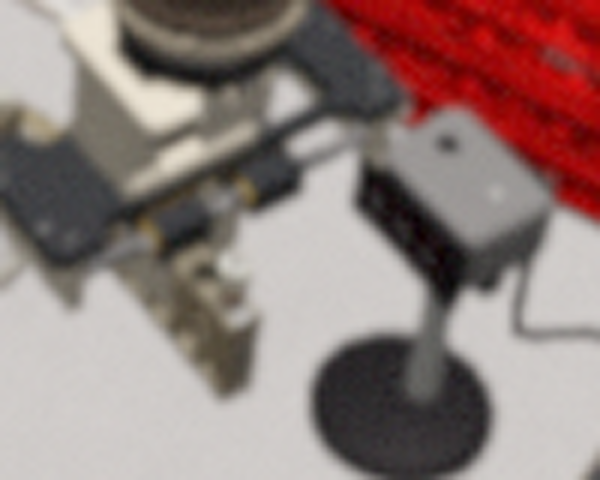

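```bash
python3 - <<'E'
from h import *
import pickle
s,w,t,sc=pickle.load(open("w2.pkl","rb"))
Tt=np.eye(4);Tt[:3,:3]=rot(s["ee_rot"]);Tt[:3,3]=s["position"];A=w["T_tool_cam"]
def pw(p):
    c=A[:3,:3].T@(np.array(p)-A[:3,3]);th=np.arctan2(np.hypot(*c[:2]),c[2]);return c[:2]/np.hypot(*c[:2])*th*w["fx"]+[w["cx"],w["cy"]]
print("short cap pred px in 800 view",pw((.0415,0,-.0157))*800/512)
print(" if 5mm lower/higher",pw((.0415,0,-.0107))*800/512,pw((.0415,0,-.0207))*800/512)
def ps(q):
    c=rot(sc["rotation"]).T@(q-sc["xyz"]);return np.array([c[0]/c[2]*sc["fx"]+sc["cx"],c[1]/c[2]*sc["fy"]+sc["cy"]])
for n,p in dict(captop=(-.041,0,-.0357),corner_bottom_near=(-.054,-.0095,.0513),corner_bot_far=(-.054,.0095,.0513),rim_end=(-.054,-.0095,-.0057)).items():
    q=(Tt@[*p,1])[:3];print(n,q.round(4),(ps(q)-[270,190])*6)
out=np.array([-.928,.372,0]);y=np.array([.372,.928,0]);W=np.array([.550,-.073,.16])
q=(Tt@[-.041,0,.0068,1])[:3]-W;print("tube rel window out,y,z",q@out,q@y,q[2])
# window corners in the scene picture from my estimate
for a in(-.039,.039):
    for z in(.137,.183):print("head front corner",a,z,(ps(np.array([W[0],W[1],z])+a*y)-[270,190])*6)
E
```

```text
short cap pred px in 800 view [405.27833613 288.6041065 ]
 if 5mm lower/higher [405.17658331 284.37877694] [405.38794281 293.16530849]
captop [ 0.4565 -0.0357  0.2034] [232.56987904 260.34809492]
corner_bottom_near [ 0.4429 -0.0443  0.1164] [217.26416064 406.41880686]
corner_bot_far [ 0.4605 -0.0513  0.1164] [250.50259678 389.37344507]
rim_end [ 0.4429 -0.0443  0.1734] [226.94702652 330.31439403]
tube rel window out,y,z 0.10062739457002338 -0.00018772549056065687 0.0008617970733616753
head front corner -0.039 0.137 [445.26454098 319.56170275]
head front corner -0.039 0.183 [458.49490835 256.79349306]
head front corner 0.039 0.137 [343.95099147 210.59674216]
head front corner 0.039 0.183 [354.36686415 147.37018229]
```

The carrier is upright in the grip, the long-tube cap sits where predicted, and the tube is about 100 mm out and centred on the window. Tolerances are well met, so I'm handing in.

```bash
python3 -c "
from cell import arm
s=arm.observe();print(s['clock'],s['width'],s['gripper_force'],abs(s['dq']).max());print(arm.sign_off())"
```

```text
10.475 0.19079358797805027 24.989684522151947 0.0020633335167582014
the job is handed in; nothing more can be done
None
```

I lifted out the carrier with the long tube and handed the job in at 10.5 s with it held still and upright before the reader. By my measurements the tube is 101 mm from the window and within 1 mm of its middle sideways and in height, give or take about 5 mm; no verdict came back.

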